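Snap the spring clip onto the idler spindle

TASK

Lock the idler pulley on its stand: pick up the spring clip by its grip block, bring it level and mouth-first from the open side of the stand, feel for the top face of the pulley, and slide the clip sideways into the groove just above that face until its arms spring open and snap shut round the neck. Push gently, without forcing it against the spindle, let go with the clip fully home, and do not shift the flux tin, the tape roll or the heat sink.

Things in the scene. Friction and masses are not known exactly. Their poses are not given: they have to be found in the camera images.
- clip_grip (a point): centre of the clip's grey ribbed plastic grip block (36 long along the clip's x, 12 wide along y, 22 high; 11 above the clip's underside). The clip (about 82 long, 44 g) lies flat on the bench, block upright, bare flat steel fork ahead of it; frame as clip_bore: +x points from the block to the open mouth, z up.
- clip_bore (a point): centre of the clip's bore, 48 ahead (+x) of the block's middle, 2.5 above the clip's underside (flat steel, 5 x 5 section). Mouth to +x: two sprung arms at y = +-11.2 (bore 17 wide inside) run ahead from a cross bar centred 10 behind the bore centre, pinch to a 10 wide throat 6.5 ahead of it and flare to tips 13 ahead (20 wide inside; they end 15.5 ahead, 30 wide outside).
- clip_left (a joint): spread of the clip's left (+y) spring arm, rad, hinged at the cross bar; 0 shut, about 0.1 as the throat passes the neck, 0.15 at most (too little for the head). Springs shut by itself (0.05 N m shut, rising 0.42 N m per rad); roughly 5 to 12 N of push carries the clip past the throat, after which the push falls until the cross bar meets the neck 0.5 mm past centre, where it stops dead.
- clip_right (a joint): the same for the right (-y) arm
- stand: fixed idler stand: grey base plate 100 x 90 x 10 mm, upright steel spindle in its middle with an aluminium pulley 60 across, 16 high. Origin at the underside, on the spindle axis, z up. A bent sheet guard, 78 high, stands 45 from the axis round the +x side; the clip comes from the open side, -x. Spindle and clip are smooth steel and bear only gentle force: keep clip on stand under 25 N.
- stand_axis (a point): point on the spindle axis at the top of the base plate, 10 above the bench; axes as the stand. The spindle's height is NOT measured: the pulley's flat top face lies 43 to 67 above the bench. Right above that face is the groove (neck 14 across, 8 high), then the square head, 32 x 32, 10.5 high, sides square to the stand. Touch the face with the fork tips in front of the head, lift 1 to 2 mm and push in.
- flux_pot: red and white flux tin, 56 across, 25 high, bystander
- tape_black: roll of black tape, 62 across, 19 high, bystander
- heat_sink: finned heat sink, 40 x 45 x 26 mm, bystander
Things that resemble listed ones, but are neither listed nor needed, are in the scene too. What is shaped like the stand but brown or pink is not meant.

How it is judged:
By the outcome, as a careful person would: the job done as asked, in the order asked, and still so for the second after the job is handed in, with the robot touching nothing.
It also fails if it takes over 48 s, if anything falls off the work surface, if the arm or the gripper's body presses on something with over 40 N, if the wrist force passes 120 N, or if a joint passes its speed limit or range.

ROBOT

A 7-joint arm with a two-finger parallel gripper is mounted at the origin on a cart in front of the work surface, level with it; the furniture and walls round the work are solid. World frame = base frame: x ahead of the robot, y to its left, z up, the work surface at z = 0. Lengths are in m, angles in rad, forces in N, time in s.
With the tool pointing down it reaches from about 0.425 to 0.95 m from the base axis. Payload 4.7 kg.
Tool frame: the origin (TCP) lies at the very end of the fingers, on their centre line; the grasp point (between the pads) lies 19 mm behind it; z points along the fingers, y is the line along which they close (so a half turn about z gives the same grasp; the last joint's range is limited). The gripper opens to 87 mm and grips with 3 to 60 N. Pads are 19 mm wide; open, the fingers measure 117 mm over their backs; the gripper's body (75 mm by 190 mm) begins 51 mm behind the grasp point.
Start: joints at [-1.364, 0.469, -0.049, 1.532, 0.024, 1.141, -0.082], TCP at [0.158, 0.656, 0.223] pointing down, gripper open.
Joint ranges: [-2.59, 2.59], [-0.33, 1.99], [-1.39, 1.29], [0.1, 2.45], [-1.04, 4.18], [0.21, 1.99], [-2.66, 2.66]. Speed limits (rad/s): [2.57, 2.57, 3.14, 3.14, 3.14, 3.14, 3.14].

INTERFACE

Orientations are given as a unit quaternion [x, y, z, w].
In Python, from bench import ctrl, read_camera, sign_off gives the robot as it stands.
- The arm moves only by the tool arm_command, never from a script. Its argument "plan" is text: rows parted by semicolons, each of 7 numbers parted by spaces: the shift along the tool's x, y, z scaled (see below), then the turn, a rotation vector about the tool's x, y, z scaled (see below), then the opening, from 0 (shut) to 1 (fully open). In form: tx ty tz wx wy wz fingers; .... A call has 1 to 12 rows; each row shifts and turns the commanded pose from where the row before left it, along the tool's axes as they then stand; what a row does not reach is not made up. The controller multiplies each number of a shift by 0.2 m and each number of a turn by 180 degrees. A row lasts 1/10 s, in which the tool goes at most 50 mm and 8.59 degrees, less where a joint would pass 70% of its speed; a pose out of reach is approached as far as the arm can. A call with a number of a shift or a turn outside -1 to 1 is refused whole. A call with a gripper value outside its range is refused whole. The fingers move at their own pace and stop on an object; "grip_force" is the grip in N (left out, the last holds). Time passes only in rows, so rows that do not move let the fingers close. It gives the time, the measured TCP pose, the force, the opening and the grip force at its end, in the units of the state.
- ctrl.state(): the state, without advancing time (a new reading comes with each control period).
- read_camera(name): name is "scene" or "top" or "wrist"; returns a dict with "image" (480x640x3 uint8, red, green, blue), "z_map" (480x640 float32, m along the optical axis (not along the pixel's ray), 0 where there is no reading), "K" (3x3 intrinsics, pixels), "D" ([k1, k2, p1, p2, k3] as OpenCV has them; the pictures are not rectified), "R" (3x3) and "t" (3): a world point X has camera coordinates R X + t; the wrist camera has in their place "tool_from_camera" (4x4, takes a point from camera to tool coordinates, whose origin is the TCP and whose axes are the flange's). Camera axes: x right, y down, z forward; pixel columns grow to the right and rows downward; lengths in m; the calibration is good to about 2 mm. A picture is of the moment at which its call begins: read the wrist's pose just before it.
- sign_off(): hands the job in; it is judged then, once.
The state is a dict: "time": time; "qpos": joint angles; "joint_vel": joint speeds; "effort": joint torques, N m; "tool_pos": TCP position; "eef_rot": TCP orientation; "ft_force": force on the tool from outside, world axes, zero at the start; "wrist_torque": the same for the moment, N m; "width": opening from 0.0 (shut) to 1.0 (fully open); "gripper_force": force on a finger pad.
Only numpy, scipy, OpenCV 4.12 (cv2) and the standard library are available. Lean on these libraries where they do the work, as an engineer would, in place of code of your own. Each camera call takes 0.05 s, during which the arm holds its last target. There are 200 camera calls.

## Working session

There is one attempt and no reset: what is moved stays moved. The work goes in short steps, Python scripts to look and compute and a tool call to move; the robot and the scene stay as the last step left them, time stands still between calls to the robot, and variables do not carry over. Pictures are saved under pics/ and viewed, at most 10 in all, crops included, and the job is handed in when it is done.

Besides the shell and the picture viewer there is one more tool, called after "Emit:" in YAML: its name, and indented under it one key for each argument. arm_command: Moves the arm, as the interface text tells. Its arguments: {"type":"object","properties":{"plan":{"type":"string"},"grip_force":{"type":"number"}},"required":["plan"]}

```bash
mkdir -p pics; ls
python3 - <<'E'
from bench import ctrl, read_camera
import cv2,numpy as np
s=ctrl.state();print(s)
a=[]
for n in("scene","top"):
    c=read_camera(n);np.savez(f"{n}.npz",**c);cv2.imwrite(f"pics/{n}.png",c["image"][:,:,::-1]);print(n,c["K"],c["D"],c["R"],c["t"])
E
```

```text
pics
{'time': 0.0, 'qpos': array([-1.36389851,  0.46946741, -0.04860625,  1.53371185,  0.02413547,
        1.14097691, -0.08230106]), 'joint_vel': array([ 7.49485707e-04,  1.61076690e-04,  1.16813320e-03, -1.07763807e-03,
        1.70820418e-04, -8.59548372e-04, -3.27443437e-05]), 'effort': array([-2.07491462e-05, -5.07968903e+01, -8.07754649e-02, -2.36153466e+01,
       -6.13277522e-02,  3.80493701e-02,  1.88530516e-04]), 'tool_pos': array([0.15754488, 0.65573543, 0.22147438]), 'eef_rot': array([ 1.17598162e-01,  9.93060771e-01, -9.86007752e-04, -6.67508751e-05]), 'ft_force': array([0.56244194, 0.64795533, 0.10007938]), 'wrist_torque': array([ 0.02334637, -0.03356008, -0.06766587]), 'gripper_force': 0.0, 'width': 0.9983111212715018}
scene [[539.13252209   0.         329.81985119]
 [  0.         539.13252209 232.14222622]
 [  0.           0.           1.        ]] [-0.03602827  0.          0.          0.          0.        ] [[ 0.60681293 -0.79468843  0.01575955]
 [-0.55943917 -0.4410965  -0.70175615]
 [ 0.56462897  0.41701819 -0.7122429 ]] [-0.38008059  0.32407304  0.92230554]
top [[542.15691061   0.         326.81722914]
 [  0.         542.15691061 247.82393961]
 [  0.           0.           1.        ]] [-0.09460295  0.          0.          0.          0.        ] [[-0.02680218 -0.99950217 -0.01664508]
 [-0.99611537  0.02810114 -0.08345358]
 [ 0.08387978  0.01434368 -0.99637264]] [-0.01291029  0.55368733  1.3331429 ]
```

View pics/top.png

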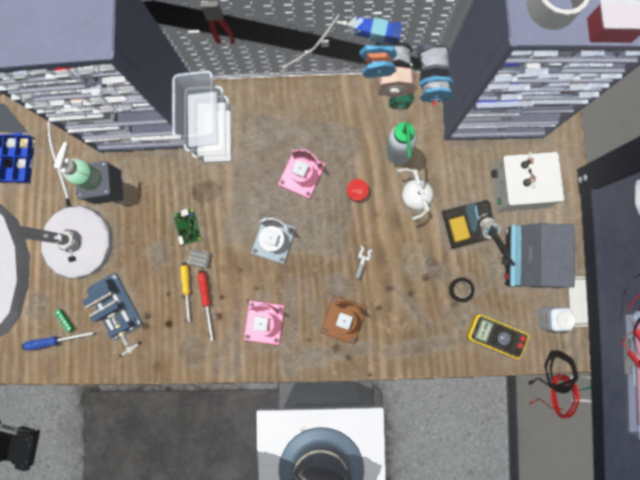

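View pics/scene.png

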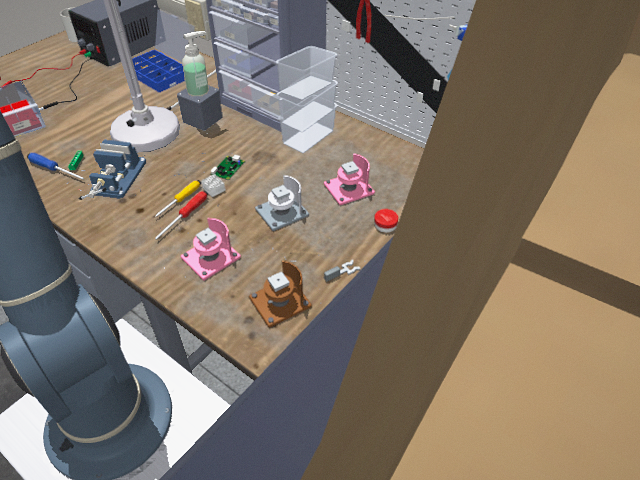

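The top view shows the grey stand near (273,240), guard on the far (upper) side, and the clip near (362,262), mouth up. The red flux tin is at (357,190), the black tape at (461,290) and the heat sink at (199,258). I'll get rough positions, then look closer with the wrist camera.

```bash
cat > h.py <<'E'
import numpy as np,cv2
from scipy.spatial.transform import Rotation as Rn
def cloud(c,T=None):
    "world points HxWx3; T = camera->world 4x4 for wrist"
    h,w=c["z_map"].shape
    u,v=np.meshgrid(np.arange(w),np.arange(h))
    p=cv2.undistortPoints(np.stack([u,v],-1).reshape(-1,1,2).astype(float),c["K"],c["D"]).reshape(h,w,2)
    P=np.dstack([p,np.ones((h,w))])*c["z_map"][...,None]
    if T is None: return (P-c["t"])@c["R"]
    return P@T[:3,:3].T+T[:3,3]
def tool(s):
    T=np.eye(4);T[:3,:3]=Rn.from_quat(s["eef_rot"]).as_matrix();T[:3,3]=s["tool_pos"];return T
E
python3 - <<'E'
from h import *
c=dict(np.load("top.npz"));P=cloud(c)
for n,(u,v) in dict(head=(273,238),clipblk=(360,270),clipmid=(362,262),tips=(366,248),flux=(357,190),tape=(461,280),bench=(320,270),brown=(345,320),plateL=(258,252),plateR=(285,258)).items(): print(n,P[v,u].round(3))
for n,(x0,x1,y0,y1) in dict(stand=(225,320,205,275),clip=(345,385,235,290)).items():
    cv2.imwrite(f"pics/c_{n}.png",cv2.resize(c["image"][y0:y1,x0:x1,::-1],None,fx=6,fy=6))
s=dict(np.load("scene.npz"));Q=cloud(s)
for n,(u,v) in dict(head=(283,193),grip=(333,274)).items(): print(n,Q[v,u].round(3))
E
```

```text
head [0.577 0.101 0.071]
clipblk [ 0.495 -0.109  0.021]
clipmid [ 0.516 -0.116  0.008]
tips [ 0.551 -0.127  0.004]
flux [ 0.698 -0.108  0.021]
tape [ 0.463 -0.363  0.013]
bench [ 0.499 -0.009  0.   ]
brown [ 0.375 -0.068  0.072]
plateL [0.549 0.147 0.009]
plateR [0.532 0.079 0.005]
head [0.575 0.098 0.07 ]
grip [ 0.487 -0.115  0.02 ]
```

Emit:
arm_command:
  plan: "-0.12 -0.14 -0.05 0 0 0 1;-0.12 -0.14 -0.05 0 0 0 1;-0.12 -0.14 -0.05 0 0 0 1;-0.12 -0.14 -0.05 0 0 0 1;-0.12 -0.14 -0.05 0 0 0 1;-0.12 -0.14 -0.05 0 0 0 1;-0.12 -0.14 -0.05 0 0 0 1;-0.12 -0.14 -0.05 0 0 0 1;-0.12 -0.14 -0.05 0 0 0 1;-0.12 -0.14 -0.05 0 0 0 1;-0.12 -0.14 0 0 0 0 1;-0.12 -0.14 0 0 0 0 1"

```text
time: 1.3
tool_pos: [0.3596, 0.2608, 0.3227]
eef_rot: [0.118, 0.993, 0.0, 0.0]
ft_force: [0.8, -0.5, -0.1]
width: 0.999
gripper_force: 0.0
```

Emit:
arm_command:
  plan: "-0.12 -0.14 0 0 0 0 1;-0.12 -0.14 0 0 0 0 1;-0.12 -0.14 0 0 0 0 1;-0.12 -0.14 0 0 0 0 1;-0.12 -0.14 0 0 0 0 1;-0.12 -0.14 0 0 0 0 1;-0.12 -0.14 0 0 0 0 1;-0.12 -0.14 0 0 0 0 1;0 0 0 0 0 0 1;0 0 0 0 0 0 1"

```text
time: 2.3
tool_pos: [0.4933, -0.0007, 0.3221]
eef_rot: [0.119, 0.993, 0.0, -0.001]
ft_force: [-0.5, 1.1, -0.0]
width: 1.001
gripper_force: 0.0
```

Run:
```python
from h import *
from bench import ctrl,read_camera
s=ctrl.state();c=read_camera("wrist");print(s["tool_pos"],s["eef_rot"],c["tool_from_camera"],c["K"],c["D"])
T=tool(s)@c["tool_from_camera"]
np.savez("w1.npz",T=T,**c);cv2.imwrite("pics/w1.png",c["image"][:,:,::-1])
```

```text
[ 0.49330853 -0.00071623  0.32208424] [ 1.18562520e-01  9.92946429e-01  1.29357944e-05 -5.62889539e-04] [[-1.46613866e-04 -9.56014105e-01 -2.93320661e-01  8.13341372e-02]
 [ 9.99999947e-01 -5.45935406e-05 -3.21905941e-04 -1.43087896e-04]
 [ 2.91733206e-04 -2.93320693e-01  9.56014062e-01 -1.62010646e-01]
 [ 0.00000000e+00  0.00000000e+00  0.00000000e+00  1.00000000e+00]] [[343.06794318   0.         317.3064836 ]
 [  0.         343.06794318 237.15400186]
 [  0.           0.           1.        ]] [-0.03417636  0.          0.          0.          0.        ]
```

View pics/w1.png

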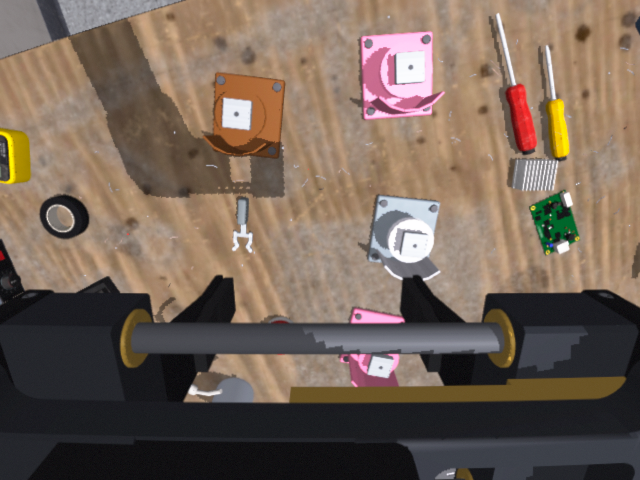

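The wrist view shows the clip at (242,225), block up and mouth down. The grey stand is at (410,240) with its guard toward the bottom. The background is clear enough to segment by depth.

```bash
cat >> h.py <<'E'
def rect(pts,n):
    r=cv2.minAreaRect((pts[:,:2]*1000).astype(np.float32)); b=cv2.boxPoints(r)
    e=b[1]-b[0]; a=np.degrees(np.arctan2(e[1],e[0]))
    print(n,len(pts),"c",np.round(r[0],1),"size",np.round(r[1],1),"ang mod90",round((a+45)%90-45,2),"zmed",round(1000*np.median(pts[:,2]),1))
def ana(P,img):
    F=P.reshape(-1,3);ok=np.isfinite(F).all(1)&(F[:,2]!=0)
    def sel(x,y,r,z0,z1):
        return F[ok&(np.hypot(F[:,0]-x,F[:,1]-y)<r)&(F[:,2]>z0)&(F[:,2]<z1)]
    b=sel(.495,-.112,.045,.016,.03);rect(b,"block")
    f=sel(.525,-.12,.06,.0025,.03);rect(f,"clip")
    m=f[:,:2].mean(0);w=np.linalg.eigh(np.cov(f[:,:2].T))[1][:,1];w*=np.sign(w[0]);print("clip axis",np.degrees(np.arctan2(w[1],w[0])).round(2))
    h=sel(.577,.1,.06,.004,.014);rect(h,"plate")
    hs=sel(.577,.1,.03,.0,.12);print("z hist",np.histogram(hs[:,2]*1000,np.arange(0,100,3))[0])
    return sel
E
python3 - <<'E'
from h import *
c=dict(np.load("w1.npz"));P=cloud(c,c["T"]);P[300:]=0
s=ana(P,0)
rect(s(.577,.1,.04,.066,.09),"head")
c=dict(np.load("top.npz"));P=cloud(c);ana(P,0)
E
```

```text
block 238 c [ 491.8 -108.8] size [13.1 35.7] ang mod90 -21.45 zmed 21.5
clip 543 c [ 515.1 -106.6] size [71.5 82.9] ang mod90 -2.89 zmed 7.2
clip axis -21.21
plate 2114 c [577.5 106.3] size [ 89.7 100. ] ang mod90 -19.65 zmed 9.8
z hist [  0   0  73 311   2   0   3   0   0   0   0   0  87  20   0   1 364 314
   0   1  21  33 202 387   0   0   0   0   0   0   0   0   0]
head 615 c [585.6  97.5] size [39.6 64. ] ang mod90 -44.1 zmed 69.4
block 69 c [ 494. -106.] size [11.8 35.8] ang mod90 -20.23 zmed 20.5
clip 364 c [ 526.  -120.2] size [112.4 112.8] ang mod90 27.22 zmed 4.6
clip axis -17.71
plate 719 c [577.9 100.6] size [107.4 113.7] ang mod90 -20.21 zmed 9.4
z hist [ 2 18 31 37 26  3  0  0  1  0  3  5  3  2  6 26 62 63 34  4  4 24 57 73
 21  0  0  0  0  0  0  0  0]
```

Emit:
arm_command:
  plan: "-0.03 -0.132 0.18 0 0 0 1;-0.03 -0.132 0.18 0 0 0 1;-0.03 -0.132 0.18 0 0 0 1;-0.03 -0.132 0.18 0 0 0 1;0 0 0 0 0 0.043 1;0 0 0 0 0 0 1;0 0 0 0 0 0 1;0 0 0 0 0 0 1"

```text
time: 3.15
tool_pos: [0.493, -0.1071, 0.1793]
eef_rot: [0.182, 0.983, 0.001, 0.001]
ft_force: [0.5, 0.1, 0.3]
width: 1.002
gripper_force: 0.0
```

Run:
```python
from h import *
from bench import ctrl,read_camera
s=ctrl.state();c=read_camera("wrist");print(s["tool_pos"],s["eef_rot"])
T=tool(s)@c["tool_from_camera"];print(T[:3,3])
np.savez("w2.npz",T=T,**c);cv2.imwrite("pics/w2.png",c["image"][:,:,::-1])
P=cloud(c,T);sel=ana(P,0)
```

```text
[ 0.49302926 -0.10711481  0.17927555] [1.82103258e-01 9.83278938e-01 5.40212620e-04 8.00879786e-04]
[ 0.41675683 -0.07828906  0.34117464]
block 461 c [ 492.  -108.6] size [12.7 35.7] ang mod90 -21.4 zmed 21.7
clip 965 c [ 525.1 -120.2] size [ 28.6 105.9] ang mod90 -21.55 zmed 8.6
clip axis -19.89
plate 4838 c [577.  105.5] size [ 90.  100.2] ang mod90 -19.88 zmed 9.7
z hist [  0   0 161 965 115  59  11   4   0   0   0   4 295 176   2   3 967 637
   0  11 111 128 552 813   0   0   0   0   0   0   0   0   0]
```

View pics/w2.png

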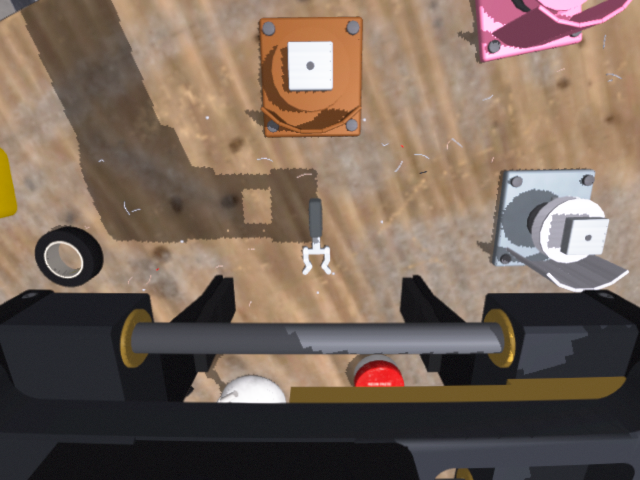

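Emit:
arm_command:
  plan: "0.002 -0.009 0.2 0 0 0 1;0 0 0.2 0 0 0 1;0 0 0.2 0 0 0 1;0 0 0.12 0 0 0 1;0 0 0.08 0 0 0 1;0 0 0.05 0 0 0 1;0 0 0.02 0 0 0 1;0 0 0 0 0 0 1;0 0 0 0 0 0 1"
  grip_force: 40

```text
time: 4.1
tool_pos: [0.492, -0.1101, 0.0054]
eef_rot: [0.184, 0.983, 0.0, 0.001]
ft_force: [-0.8, 0.7, 0.9]
width: 0.999
gripper_force: 0.0
```

Emit:
arm_command:
  plan: "0 0 0 0 0 0 0;0 0 0 0 0 0 0;0 0 0 0 0 0 0;0 0 0 0 0 0 0;0 0 0 0 0 0 0;0 0 0 0 0 0 0;0 0 0 0 0 0 0;0 0 0 0 0 0 0;0 0 0 0 0 0 0;0 0 0 0 0 0 0"
  grip_force: 40

```text
time: 5.1
tool_pos: [0.4912, -0.1101, 0.0045]
eef_rot: [0.184, 0.983, 0.0, -0.0]
ft_force: [0.8, 0.8, -0.2]
width: 0.167
gripper_force: 0.1
```

Emit:
arm_command:
  plan: "0 0 0 0 0 0 0;0 0 0 0 0 0 0;0 0 0 0 0 0 0;0 0 0 0 0 0 0"

```text
time: 5.5
tool_pos: [0.4912, -0.1101, 0.0045]
eef_rot: [0.184, 0.983, 0.0, -0.0]
ft_force: [0.2, -0.2, -0.7]
width: 0.134
gripper_force: 40.0
```

Emit:
arm_command:
  plan: "0 0 -0.03 0 0 0 0;0 0 -0.12 0 0 0 0;0 0 -0.2 0 0 0 0;0 0.1 -0.2 0 0 0 0;0 0.1 -0.05 0 0 0 0;0 0 0 0 0 0 0;0 0 0 0 0 0 0"

```text
time: 6.2
tool_pos: [0.5051, -0.0727, 0.1244]
eef_rot: [0.184, 0.983, -0.0, -0.0]
ft_force: [0.4, -0.8, -0.5]
width: 0.133
gripper_force: 40.0
```

```bash
cat >> h.py <<'E'
def stand(P):
    F=P.reshape(-1,3);ok=np.isfinite(F).all(1)&(F[:,2]!=0)
    d=np.hypot(F[:,0]-.577,F[:,1]-.106)
    pl=F[ok&(d<.075)&(F[:,2]>.006)&(F[:,2]<.013)];rect(pl,"plate")
    hd=F[ok&(d<.03)&(F[:,2]>.066)&(F[:,2]<.075)];rect(hd,"head")
    pu=F[ok&(d<.034)&(F[:,2]>.044)&(F[:,2]<.058)]
    print("pulley z",np.percentile(pu[:,2]*1000,[10,50,90]).round(1),"head z",np.percentile(hd[:,2]*1000,[10,50,90]).round(1))
    g=F[ok&(d<.075)&(F[:,2]>.074)&(F[:,2]<.085)]
    print("guard top",len(g),g.mean(0) if len(g) else 0)
E
python3 - <<'E'
from h import *
from bench import ctrl,read_camera
s=ctrl.state();c=read_camera("wrist");print(s["tool_pos"],s["eef_rot"],s["gripper_force"])
T=tool(s)@c["tool_from_camera"]
np.savez("w3.npz",T=T,**c);cv2.imwrite("pics/w3.png",c["image"][:,:,::-1])
for n in("w1","w2","w3"):
    d=dict(np.load(n+".npz"));print(n);P=cloud(d,d["T"])
    if n!="w3":P[300:]=0
    stand(P)
d=dict(np.load("scene.npz"));stand(cloud(d))
# clip in tool coordinates
Q=(P-s["tool_pos"])@tool(s)[:3,:3];m=(abs(Q[...,1])<.02)&(abs(Q[...,0]+.03)<.06)&(Q[...,2]>-.021)&(Q[...,2]<.008)
q=Q[m];print("clip tool",len(q),q.min(0).round(4),q.max(0).round(4)); rect(q,"clip tool");f=q[q[:,0]<-.025];rect(f,"fork") if len(f) else 0
E
```

```text
[ 0.50513222 -0.0727168   0.12439637] [ 1.83867323e-01  9.82951029e-01 -3.24108675e-05 -2.84795973e-04] 39.98878240585327
w1
plate 2102 c [577.3 105.9] size [89.2 99.8] ang mod90 -19.44 zmed 9.8
head 589 c [577.5 105.9] size [31.1 31.9] ang mod90 -19.67 zmed 69.4
pulley z [49.9 50.9 52. ] head z [68.2 69.4 70.5]
guard top 109 [0.61080549 0.09124358 0.07726797]
w2
plate 4693 c [577.1 105.8] size [ 90.5 100.1] ang mod90 -19.66 zmed 9.7
head 1365 c [577.1 105.8] size [33.8 32.1] ang mod90 -19.12 zmed 69.2
pulley z [49.9 50.8 51.7] head z [68.1 69.2 70.1]
guard top 383 [0.61387991 0.09563613 0.07685915]
w3
plate 6556 c [576.9 105.9] size [91.1 99.6] ang mod90 -19.57 zmed 9.6
head 2004 c [577.5 105.8] size [33.1 33. ] ang mod90 -18.65 zmed 69.2
pulley z [49.9 50.8 51.7] head z [68.1 69.2 70. ]
guard top 177 [0.60364286 0.07693522 0.07694114]
plate 630 c [569.4 109.6] size [ 95.2 113.8] ang mod90 -21.13 zmed 10.1
head 146 c [575.8 107.6] size [34.2 34. ] ang mod90 -18.12 zmed 69.8
pulley z [49.3 51.7 53.6] head z [67.3 69.8 72. ]
guard top 49 [0.61171524 0.09685947 0.07725837]
clip tool 2830 [-0.0607 -0.0149 -0.021 ] [0.0184 0.0149 0.0062]
clip tool 2830 c [-21.2  -0. ] size [29.5 79.1] ang mod90 -0.21 zmed -14.8
fork 646 c [-47.8   0.4] size [25.2 29.4] ang mod90 1.07 zmed -0.1
```

View pics/w3.png

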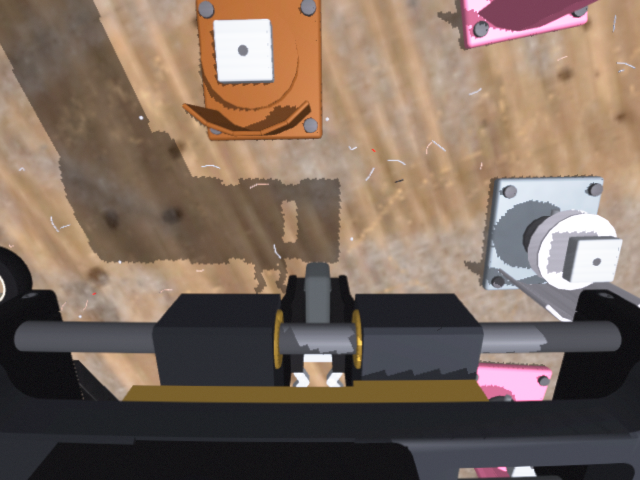

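The clip is gripped level, with the fork visible between the fingers at (318,375). The stand axis is about (577.2, 105.9) mm, yaw -19.6°, and the pulley face is about 51 mm high. Next is the standoff on the open side.

Emit:
arm_command:
  plan: "0.094 0.158 0 0 0 0 0;0.094 0.158 0 0 0 0 0;0.094 0.158 0 0 0 0 0;0.094 0.158 0 0 0 0 0;0.094 0.158 0 0 0 0 0;0.094 0.158 0 0 0 0 0;0 0 0 0 0 -0.009 0;0 0 0.15 0 0 0 0;0 0 0.1 0 0 0 0;0 0 0.065 0 0 0 0;0 0 0 0 0 0 0;0 0 0 0 0 0 0"

```text
time: 7.45
tool_pos: [0.4695, 0.1438, 0.0615]
eef_rot: [0.171, 0.985, -0.0, -0.0]
ft_force: [-0.0, 0.6, -0.3]
width: 0.138
gripper_force: 40.0
```

```bash
cat > st.py <<'E'
from h import *
from bench import ctrl
s=ctrl.state();R=tool(s)[:3,:3];A=np.array([.5772,.1059]);a=np.radians(-19.6);u=np.array([np.cos(a),np.sin(a)]);v=np.array([-u[1],u[0]])
d=s["tool_pos"][:2]-A
print("t",s["time"].__round__(2),"block in stand mm",(d@u*1000).round(2),(d@v*1000).round(2),"z",(s["tool_pos"][2]*1000).round(2),"yaw err",(np.degrees(np.arctan2(-R[1,0],-R[0,0]))+19.6).round(2),"tilt",R[2,:2].round(4),"F",s["ft_force"].round(2),"Fu",(s["ft_force"][:2]@u).round(2),"tau",s["wrist_torque"].round(3))
E
python3 st.py
```

```text
t 7.45 block in stand mm -114.14 -0.41 z 61.5 yaw err -0.11 tilt [ 0.0001 -0.0006] F [-0.    0.56 -0.28] Fu -0.19 tau [ 0.049  0.009 -0.028]
```

Emit:
arm_command:
  plan: "-0.05 0.002 0 0 0 0 0;-0.05 0 0 0 0 0 0;-0.05 0 0 0 0 0 0;0 0 0.01 0 0 0 0;0 0 0.01 0 0 0 0;0 0 0 0 0 0 0;0 0 0 0 0 0 0"

```text
time: 8.15
tool_pos: [0.4971, 0.1352, 0.0573]
eef_rot: [0.17, 0.985, -0.0, -0.0]
ft_force: [-1.0, 0.1, -0.4]
width: 0.133
gripper_force: 40.0
```

```bash
python3 st.py
```

```text
t 8.15 block in stand mm -85.25 0.74 z 57.31 yaw err -0.01 tilt [ 0.0007 -0.0003] F [-1.02  0.11 -0.36] Fu -1.0 tau [0.064 0.038 0.016]
```

Emit:
arm_command:
  plan: "-0.007 -0.003 0 0 0 0 0;0 0 0.0025 0 0 0 0;0 0 0.0025 0 0 0 0;0 0 0 0 0 0 0"

```text
time: 8.55
tool_pos: [0.4987, 0.1341, 0.0565]
eef_rot: [0.17, 0.985, 0.0, -0.0]
ft_force: [-0.3, -0.4, -0.7]
width: 0.131
gripper_force: 40.0
```

Emit:
arm_command:
  plan: "0 0 0.0025 0 0 0 0;0 0 0 0 0 0 0"

```text
time: 8.75
tool_pos: [0.4987, 0.134, 0.056]
eef_rot: [0.17, 0.985, -0.0, -0.0]
ft_force: [0.1, 0.1, -0.4]
width: 0.135
gripper_force: 40.0
```

Emit:
arm_command:
  plan: "0 0 0.0025 0 0 0 0;0 0 0 0 0 0 0"

```text
time: 8.95
tool_pos: [0.4988, 0.134, 0.0555]
eef_rot: [0.17, 0.985, 0.0, 0.0]
ft_force: [-0.3, -0.6, 0.4]
width: 0.133
gripper_force: 40.0
```

Emit:
arm_command:
  plan: "0 0 0.0025 0 0 0 0;0 0 0 0 0 0 0"

```text
time: 9.15
tool_pos: [0.4991, 0.1341, 0.0553]
eef_rot: [0.17, 0.985, 0.0, 0.0]
ft_force: [0.6, 1.2, 2.9]
width: 0.132
gripper_force: 40.0
```

Emit:
arm_command:
  plan: "0 0 0.0025 0 0 0 0;0 0 0 0 0 0 0"

```text
time: 9.35
tool_pos: [0.4993, 0.1342, 0.0549]
eef_rot: [0.17, 0.985, 0.0, 0.0]
ft_force: [-1.5, 0.3, 4.8]
width: 0.131
gripper_force: 40.0
```

Emit:
arm_command:
  plan: "0 0 -0.0125 0 0 0 0;0 0 0 0 0 0 0;0 0 0 0 0 0 0"

```text
time: 9.65
tool_pos: [0.4984, 0.134, 0.0568]
eef_rot: [0.17, 0.985, -0.0, -0.0]
ft_force: [-0.0, 0.3, 0.3]
width: 0.131
gripper_force: 40.0
```

```bash
python3 st.py
```

```text
t 9.65 block in stand mm -83.64 0.03 z 56.78 yaw err -0.03 tilt [ 0.0006 -0.0004] F [-0.    0.35  0.3 ] Fu -0.12 tau [-0.032  0.008  0.009]
```

Emit:
arm_command:
  plan: "-0.025 0 0 0 0 0 0;-0.025 0 0 0 0 0 0;-0.02 0 0 0 0 0 0;0 0 0 0 0 0 0;0 0 0 0 0 0 0"

```text
time: 10.15
tool_pos: [0.512, 0.1292, 0.0569]
eef_rot: [0.171, 0.985, -0.0, -0.0]
ft_force: [-0.5, -0.3, -0.7]
width: 0.132
gripper_force: 40.0
```

```bash
python3 st.py
```

```text
t 10.15 block in stand mm -69.22 0.04 z 56.92 yaw err -0.05 tilt [ 0.0002 -0.0001] F [-0.53 -0.26 -0.67] Fu -0.41 tau [0.015 0.05  0.031]
```

Emit:
arm_command:
  plan: "-0.008 0 0 0 0 0 0;-0.008 0 0 0 0 0 0;-0.008 0 0 0 0 0 0;0 0 0 0 0 0 0"

```text
time: 10.55
tool_pos: [0.5168, 0.1277, 0.0571]
eef_rot: [0.171, 0.985, 0.0, 0.0]
ft_force: [0.2, 0.5, -0.2]
width: 0.136
gripper_force: 40.0
```

Emit:
arm_command:
  plan: "-0.005 0 0 0 0 0 0;-0.005 0 0 0 0 0 0;0 0 0 0 0 0 0"

```text
time: 10.85
tool_pos: [0.5185, 0.127, 0.0571]
eef_rot: [0.171, 0.985, 0.0, 0.0]
ft_force: [0.3, 1.4, 0.1]
width: 0.131
gripper_force: 40.0
```

Emit:
arm_command:
  plan: "-0.005 0 0 0 0 0 0;0 0 0 0 0 0 0"

```text
time: 11.05
tool_pos: [0.5195, 0.1267, 0.0571]
eef_rot: [0.17, 0.985, 0.0, 0.0]
ft_force: [-0.3, -0.0, -1.4]
width: 0.134
gripper_force: 40.0
```

```bash
python3 st.py
```

```text
t 11.05 block in stand mm -61.36 0.19 z 57.06 yaw err -0.03 tilt [-0.0001  0.0001] F [-0.33 -0.03 -1.42] Fu -0.3 tau [-0.021  0.018 -0.011]
```

Emit:
arm_command:
  plan: "-0.005 0 0 0 0 0 0;-0.005 0 0 0 0 0 0;0 0 0 0 0 0 0"

```text
time: 11.35
tool_pos: [0.5208, 0.1265, 0.0569]
eef_rot: [0.17, 0.985, 0.0, -0.001]
ft_force: [-1.4, 0.7, -0.1]
width: 0.134
gripper_force: 40.0
```

Emit:
arm_command:
  plan: "-0.005 0 0 0 0 0 0;0 0 0 0 0 0 0"

```text
time: 11.55
tool_pos: [0.521, 0.1263, 0.0567]
eef_rot: [0.17, 0.985, 0.0, -0.001]
ft_force: [-3.5, 3.5, -0.2]
width: 0.134
gripper_force: 40.0
```

Emit:
arm_command:
  plan: "-0.005 0 0 0 0 0 0;0 0 0 0 0 0 0"

```text
time: 11.75
tool_pos: [0.5215, 0.1259, 0.0565]
eef_rot: [0.17, 0.985, -0.0, -0.002]
ft_force: [-4.7, 3.1, -1.1]
width: 0.132
gripper_force: 40.0
```

```bash
python3 st.py
```

```text
t 11.75 block in stand mm -59.21 0.12 z 56.47 yaw err 0.01 tilt [ 0.0034 -0.0008] F [-4.67  3.07 -1.1 ] Fu -5.43 tau [0.631 0.989 0.059]
```

Emit:
arm_command:
  plan: "-0.005 0 -0.001 0 0 0 0;0 0 0 0 0 0 0"

```text
time: 11.95
tool_pos: [0.522, 0.1255, 0.0565]
eef_rot: [0.17, 0.985, -0.0, -0.002]
ft_force: [-4.9, 3.0, -1.6]
width: 0.133
gripper_force: 40.0
```

Emit:
arm_command:
  plan: "-0.005 0 -0.001 0 0 0 0;0 0 0 0 0 0 0"

```text
time: 12.15
tool_pos: [0.5234, 0.1251, 0.0568]
eef_rot: [0.17, 0.985, -0.0, -0.002]
ft_force: [-3.2, 2.9, -1.6]
width: 0.134
gripper_force: 40.0
```

Emit:
arm_command:
  plan: "-0.005 0 0 0 0 0 0;0 0 0 0 0 0 0"

```text
time: 12.35
tool_pos: [0.5273, 0.1239, 0.0577]
eef_rot: [0.171, 0.985, 0.0, 0.001]
ft_force: [0.1, 0.5, -0.9]
width: 0.135
gripper_force: 40.0
```

```bash
python3 st.py
```

```text
t 12.35 block in stand mm -53.07 0.25 z 57.71 yaw err -0.05 tilt [-0.0029  0.0007] F [ 0.13  0.52 -0.87] Fu -0.05 tau [0.207 0.003 0.044]
```

Emit:
arm_command:
  plan: "-0.005 0 0.0015 0 0 0 0;-0.005 0 0.0015 0 0 0 0;-0.005 0 0 0 0 0 0;0 0 0 0 0 0 0"

```text
time: 12.75
tool_pos: [0.5307, 0.1228, 0.0574]
eef_rot: [0.171, 0.985, 0.0, 0.002]
ft_force: [4.2, -0.3, -0.4]
width: 0.137
gripper_force: 40.0
```

```bash
python3 st.py
```

```text
t 12.75 block in stand mm -49.47 0.35 z 57.4 yaw err -0.07 tilt [-0.0037  0.0011] F [ 4.23 -0.31 -0.38] Fu 4.09 tau [-0.16  -0.917 -0.012]
```

Emit:
arm_command:
  plan: "-0.005 0 0 0 0 0 0;0 0 0 0 0 0 0"

```text
time: 12.95
tool_pos: [0.5307, 0.1228, 0.0572]
eef_rot: [0.171, 0.985, 0.0, 0.001]
ft_force: [3.5, -0.5, 0.7]
width: 0.134
gripper_force: 40.0
```

Emit:
arm_command:
  plan: "-0.004 0 0.001 0 0 0 0;0 0 0 0 0 0 0"

```text
time: 13.15
tool_pos: [0.5308, 0.1228, 0.0567]
eef_rot: [0.17, 0.985, 0.0, 0.0]
ft_force: [2.8, -0.4, -0.2]
width: 0.135
gripper_force: 40.0
```

```bash
python3 st.py
```

```text
t 13.15 block in stand mm -49.38 0.35 z 56.71 yaw err -0.03 tilt [-0.0006  0.0004] F [ 2.77 -0.43 -0.23] Fu 2.75 tau [-0.035 -0.815  0.089]
```

Emit:
arm_command:
  plan: "-0.005 0 0 0 0 0 0;0 0 0 0 0 0 0"

```text
time: 13.35
tool_pos: [0.5311, 0.1227, 0.0565]
eef_rot: [0.17, 0.985, 0.0, -0.0]
ft_force: [3.4, 0.1, -0.9]
width: 0.128
gripper_force: 40.0
```

Emit:
arm_command:
  plan: "-0.005 0 0 0 0 0 0;0 0 0 0 0 0 0"

```text
time: 13.55
tool_pos: [0.5317, 0.1225, 0.0564]
eef_rot: [0.17, 0.985, 0.0, -0.001]
ft_force: [2.1, 2.0, -0.4]
width: 0.136
gripper_force: 40.0
```

Emit:
arm_command:
  plan: "-0.005 0 0 0 0 0 0;0 0 0 0 0 0 0"

```text
time: 13.75
tool_pos: [0.5325, 0.1217, 0.0563]
eef_rot: [0.17, 0.985, -0.0, -0.001]
ft_force: [1.0, 0.9, -0.8]
width: 0.136
gripper_force: 40.0
```

```bash
python3 st.py
```

```text
t 13.75 block in stand mm -47.4 -0.08 z 56.35 yaw err -0.03 tilt [ 0.0016 -0.0006] F [ 1.03  0.92 -0.76] Fu 0.66 tau [ 0.341 -0.173  0.055]
```

Emit:
arm_command:
  plan: "-0.005 0 0 0 0 0 0;0 0 0 0 0 0 0"

```text
time: 13.95
tool_pos: [0.5326, 0.1216, 0.0562]
eef_rot: [0.17, 0.985, -0.0, -0.002]
ft_force: [-2.3, 1.5, 1.6]
width: 0.135
gripper_force: 40.0
```

Emit:
arm_command:
  plan: "-0.004 0 -0.001 0 0 0 0;0 0 0 0 0 0 0"

```text
time: 14.15
tool_pos: [0.5328, 0.1216, 0.0562]
eef_rot: [0.17, 0.985, -0.0, -0.002]
ft_force: [-4.1, 2.3, 0.9]
width: 0.136
gripper_force: 40.0
```

```bash
python3 st.py
```

```text
t 14.15 block in stand mm -47.1 -0.15 z 56.24 yaw err -0.01 tilt [ 0.0046 -0.0012] F [-4.12  2.27  0.91] Fu -4.64 tau [0.558 1.005 0.088]
```

Emit:
arm_command:
  plan: "-0.005 0 0 0 0 0 0;0 0 0 0 0 0 0"

```text
time: 14.35
tool_pos: [0.5328, 0.1215, 0.056]
eef_rot: [0.17, 0.985, -0.0, -0.003]
ft_force: [-5.2, 2.5, 1.7]
width: 0.134
gripper_force: 40.0
```

Emit:
arm_command:
  plan: "0.006 0 0 0 0 0 0;0.006 0 0.001 0 0 0 0;0 0 0.001 0 0 0 0;0 0 0 0 0 0 0"

```text
time: 14.75
tool_pos: [0.5328, 0.1216, 0.0562]
eef_rot: [0.17, 0.985, -0.0, -0.001]
ft_force: [-4.3, 2.0, 0.1]
width: 0.137
gripper_force: 40.0
```

```bash
python3 st.py
```

```text
t 14.75 block in stand mm -47.15 -0.1 z 56.15 yaw err -0.03 tilt [ 0.0019 -0.0006] F [-4.35  1.97  0.09] Fu -4.76 tau [ 0.532  0.989 -0.048]
```

Emit:
arm_command:
  plan: "0.005 0 0.002 0 0 0 0;0 0 0 0 0 0 0;0 0 0 0 0 0 0"

```text
time: 15.05
tool_pos: [0.5327, 0.1217, 0.0561]
eef_rot: [0.171, 0.985, -0.0, -0.0]
ft_force: [-3.2, 0.9, -0.3]
width: 0.133
gripper_force: 40.0
```

```bash
python3 st.py
```

```text
t 15.05 block in stand mm -47.22 -0.02 z 56.05 yaw err -0.05 tilt [ 0.     -0.0001] F [-3.19  0.87 -0.27] Fu -3.3 tau [ 0.265  0.799 -0.029]
```

Emit:
arm_command:
  plan: "0.004 0 0.002 0 0 0 0;0 0 0 0 0 0 0;0 0 0 0 0 0 0"

```text
time: 15.35
tool_pos: [0.5327, 0.1219, 0.0559]
eef_rot: [0.171, 0.985, 0.0, 0.001]
ft_force: [-2.0, 0.2, -0.0]
width: 0.134
gripper_force: 40.0
```

Emit:
arm_command:
  plan: "0 0 0 0 0 0 0.5;0 0 0 0 0 0 0.5;0 0 0 0 0 0 0.5;0 0 0 0 0 0 0.5;0 0 0 0 0 0 0.5;0 0 0 0 0 0 0.5;0 0 0 0 0 0 0.5;0 0 0 0 0 0 0.5"

```text
time: 16.15
tool_pos: [0.5319, 0.1222, 0.0556]
eef_rot: [0.17, 0.985, 0.0, -0.0]
ft_force: [-0.9, -0.3, -1.1]
width: 0.501
gripper_force: 0.0
```

```bash
python3 st.py
```

```text
t 16.15 block in stand mm -48.11 0.21 z 55.61 yaw err -0.03 tilt [0.     0.0001] F [-0.93 -0.26 -1.1 ] Fu -0.79 tau [ 0.03  -0.003 -0.022]
```

Released. I'll lift straight up, back off sideways and look.

Emit:
arm_command:
  plan: "0 0 -0.1 0 0 0 0.5;0 0 -0.2 0 0 0 0.5;0 0 -0.2 0 0 0 0.5;0 0 -0.2 0 0 0 0.5;0 -0.2 0 0 0 0 0.5;0 -0.2 0 0 0 0 0.5;0 0 0 0 0 0 0.5;0 0 0 0 0 0 0.5"

```text
time: 16.95
tool_pos: [0.5049, 0.0463, 0.1959]
eef_rot: [0.171, 0.985, 0.001, 0.0]
ft_force: [-0.2, -0.5, 0.7]
width: 0.501
gripper_force: 0.0
```

Run:
```python
from h import *
from bench import ctrl,read_camera
s=ctrl.state();c=read_camera("wrist");T=tool(s)@c["tool_from_camera"];P=cloud(c,T)
print(s["tool_pos"],s["time"])
A=np.array([.5772,.1059]);a=np.radians(-19.6);u=np.array([np.cos(a),np.sin(a)]);v=np.array([-u[1],u[0]])
d=P[...,:2]-A;x=d@u*1000;y=d@v*1000;z=P[...,2]*1000
m=(abs(y)<16)&(x<-32)&(x>-75)&(z>47)&(z<85)
print("clip",m.sum(),x[m].min(),x[m].max(),y[m].min(),y[m].max(),np.percentile(z[m],[5,50,95]))
t=m&(z>69);print("block top",t.sum(),[f(q[t]).round(1) for q in(x,y) for f in(np.min,np.max)],np.polyfit(x[t],z[t],1),np.median(z[t]),"yaw",np.degrees(np.arctan(np.polyfit(x[t],y[t],1)[0])))
r,q=np.nonzero(m);r0,c0=max(int(r.mean())-90,0),min(max(int(q.mean())-100,0),440)
cv2.imwrite("pics/w4.png",cv2.resize(c["image"][r0:r0+180,c0:c0+220,::-1],None,fx=3,fy=3))
```

```text
[0.50487797 0.04625768 0.1958793 ] 16.95
clip 728 -65.47314808686158 -32.01566342890255 -6.785053942253962 6.500722553066757 [56.92275494 72.2333765  73.86843778]
block top 530 [np.float64(-65.2), np.float64(-32.0), np.float64(-6.8), np.float64(6.5)] [8.71913507e-03 7.29811591e+01] 72.7086772685559 yaw 0.4964466001468472
```

View pics/w4.png

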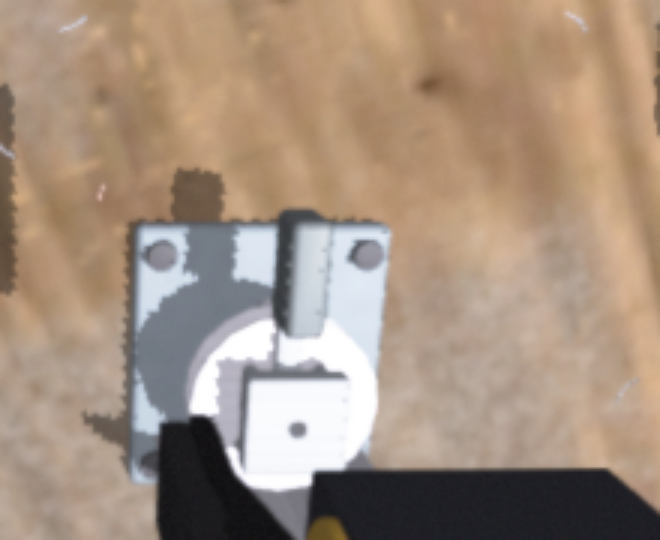

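The clip's block sits level at (305,270), its shank runs under the square head at (297,425), and its rear end is at -65.3 mm, so the bore is within 1 mm of the axis. The bench around the stand looks undisturbed.

```bash
python3 -c "
from bench import sign_off;print(sign_off())"
```

```text
the job is handed in; nothing more can be done
None
```

The clip is locked round the pulley neck, level and fully home against its stop. The highest push I read was about 6 N, it took about 17 s, and the job is handed in. I did not re-measure the flux tin, tape roll or heat sink afterwards, but the arm passed well clear of all three.

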